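# Take the vial carousel off its keyed spindle

## Task

Take the vial carousel off the autosampler's spindle and set it down, flat and gently, in the steel tray. A cross pin in the spindle keeps it on: lift until the hub meets the pin, turn it by feel until the slots in its bore line up with the pin (part of a quarter turn anticlockwise), then slide it up and off without straining the pin. Keep the carousel level, do not let it drop, and leave everything else where it stands.

Things in the scene. Friction and masses are not known exactly. Their poses are not given: they have to be found in the camera images.
- carousel: Vial carousel, one piece, 0.26 to 0.46 kg: aluminium disc 140 mm across, 8 mm thick, 12 short vials fixed near its rim (59 mm from the axis, tops 30 mm above the underside), square white hub in the middle. Origin: centre of the underside; z up; x, y square to the hub's sides. At the start it sits level, underside 60 mm above the bench, the spindle standing up through its bore.
- hub_top (a point): Centre of the hub's top, 48 mm above the carousel's underside; same axes. The hub is 44 x 44 mm; grip it from above across either pair of flat sides. Its 19 mm bore has two keyways 7.5 mm wide, on the +x and -x sides, reaching 16.5 mm from the axis, open through the full height. 30 mm between hub and vials is free for fingers.
- drive: Autosampler drive, fixed: white housing 170 x 150 mm, 50 mm high, with a dark collar (52 mm across, 10 mm high) on which the carousel sits. Origin: on the spindle's axis at bench level; z up. The steel spindle is 16 mm thick, upright, fixed below, open above, and does not turn. Its cross pin's heading does not follow the drive's axes.
- pin (a point): Middle of the cross pin through the spindle, 122 mm above the bench: level, 5 mm thick, 29 mm long. Its heading is NOT reported (the point's axes are the drive's): at the start it lies 11 to 81 degrees anticlockwise, seen from above, of the carousel's keyways. The hub passes only with keyways in line with the pin within about 5 degrees. More than about 40 N on it bends it.
- spindle_top (a point): Centre of the spindle's upper, open end, 137 mm above the bench.
- tray: Shallow square steel tray, 190 x 190 mm outside, rim 22 mm high, walls 4 mm, fixed on the bench. Origin: centre of its underside at bench level.
- tray_in (a point): Centre of the tray's inner floor, on its surface.
- reagent: Bystander, to be left alone: amber reagent bottle, 64 mm across, 150 mm tall. Origin: centre of its underside.
- solvent: Bystander, to be left alone: clear solvent bottle, 72 mm across, 170 mm tall. Origin: centre of its underside.
- beaker: Bystander, to be left alone: glass beaker, 70 mm across, 85 mm tall. Origin: centre of its underside.
- tipbox: Bystander, to be left alone: clear pipette-tip box, 120 x 85 x 55 mm. Origin: centre of its underside.
- jar: Bystander, to be left alone: white jar, 56 mm across, 60 mm tall. Origin: centre of its underside.
- spatula: Bystander, to be left alone: narrow steel lab spatula, 160 x 12 x 6 mm, lying flat along its x axis. Origin: under its middle.
- spare_ring: Bystander, to be left alone: aluminium spacer ring, 40 mm across, 12 mm thick, lying flat. Origin: centre of its underside.
Mind the look-alikes: they are no part of the job. Leave any purple or yellow look-alike of the drive alone.

How it is judged (in metres and radians):
On the way:
1. the carousel is slid up off the spindle's open end (its underside above the spindle top) (z of carousel in the frame of spindle_top above 0.002 m and contact force between carousel and drive below 0.5 N), for 0.1 s.
At the end, for the whole second after the job is handed in: the carousel lies flat (within 3 degrees, underside within 4 mm of the floor) and still on the tray's floor, inside the rim (centre within 35 mm of the tray's centre) (horizontal distance between carousel and tray_in below 0.035 m and z of carousel in the frame of tray_in between -0.004 and 0.004 m and angle between carousel's own z axis and vertical below 0.05 rad and linear speed of carousel below 0.02 m/s); the robot touches nothing.
It fails at once if the carousel is pressed against the spindle, its pin or the drive with more than 40 N (contact force between carousel and drive above 40 N).
It fails at once if the carousel is tilted more than 0.35 rad (20 degrees) (angle between carousel's own z axis and vertical above 0.35 rad).
It fails at once if the carousel is dropped (falls out of the fingers faster than 0.5 m/s) (contact force between the fingers and carousel below 0.2 N and linear speed of carousel above 0.5 m/s).
It fails at once if the carousel hits the tray with more than 60 N (contact force between carousel and tray above 60 N).
It fails at once if a bystander is moved more than 20 mm (distance of any of reagent, solvent, beaker, tipbox, jar, spatula, spare_ring from where it was at the start of the episode above 0.02 m).
It also fails if it takes over 72 s, if anything falls off the work surface, if the arm or the gripper's body presses on something with over 40 N, if the wrist force passes 120 N, or if a joint passes its speed limit or range.

## Robot

A 7-joint arm with a two-finger parallel gripper is mounted at the origin on the work surface. World frame = base frame: x ahead of the robot, y to its left, z up, the work surface at z = 0. Lengths are in mm, angles in degrees, forces in N, time in s.
With the tool pointing down it reaches from about 400 to 850 mm from the base axis. Payload 4.5 kg.
Tool frame: the origin (TCP) lies between the finger pads; the fingertips stand 14 mm ahead of it and the grasp point (between the pads) lies 5 mm behind it; z points along the fingers, y is the line along which they close (so a half turn about z gives the same grasp; the last joint's range is limited). The gripper opens to 85 mm and grips with 20 to 120 N. Pads are 22 mm wide; open, the fingers measure 114 mm over their backs; the gripper's body (76 mm by 85 mm) begins 54 mm behind the grasp point. The pads swing forward as they close: fully open they stand 13 mm farther back than shut.
Start: joints at [68.743, 39.483, -11.15, 89.685, 9.013, 51.709, -12.324], TCP at [246.177, -574.5, 245.317] pointing down, gripper open.
Joint ranges: [-172.22, 172.22], [-26.19, 119.32], [-84.43, 86.54], [7.71, 146.69], [-57.33, 237.33], [2.42, 119.75], [-152.13, 152.13]. Speed limits (degrees/s): [147.25, 147.25, 180, 180, 180, 180, 180].

## Interface

Orientations are given as [roll, pitch, yaw] about the fixed x, y, z axes, in that order (R = Rz(yaw) Ry(pitch) Rx(roll)).
In Python, from rig import ctrl gives the robot as it stands.
- The arm moves only by the shell command python3 -m inch 'ROWS' [OPENING] [FORCE]. ROWS is JSON, one flat list of numbers, 6 for each row, row after row: the shift along the world's x, y, z in units of 0.03 m (1.0 is 0.03 m), then the turn, a rotation vector about the world's x, y, z in units of 6 degrees (1.0 is 6 degrees). A call has 1 to 8 rows; each row shifts and turns the commanded pose from where the row before left it; what a row does not reach is not made up. A row lasts 1/12 s, in which the tool goes at most 41.7 mm and 7.16 degrees, less where a joint would pass 70% of its speed; a pose out of reach is approached as far as the arm can. A call with a number of a shift or a turn outside -1 to 1 is refused whole. A call with a gripper value outside its range is refused whole. OPENING is the closure, from 0 (fully open) to 1 (shut), set as the call begins (- or left out, the last holds). The fingers move at their own pace and stop on an object; FORCE is the grip in N (left out, the last holds). Time passes only in rows, so rows that do not move let the fingers close. It gives the time, the measured TCP pose, the force, the opening and the grip force at its end, in the units of the state.
- ctrl.get_obs(): the state, without advancing time (a new reading comes with each control period).
- ctrl.get_image(name): name is "scene" or "top" or "wrist"; returns the picture (420x560x3 uint8, red, green, blue); there is no depth.
- ctrl.calibration(name): a dict with "mtx" (3x3 intrinsics, pixels), "position" and "rotation" of the camera in the world. Camera axes: x right, y down, z forward; pixel columns grow to the right and rows downward; lengths in mm; the calibration is good to about 2 mm. A picture is of the moment at which its call begins: read the wrist's pose just before it. calibration takes no time and is no camera call; for the wrist camera it gives the pose at the moment of the call.
- ctrl.hand_in(): hands the job in; it is judged then, once.
The state is a dict: "t": time; "joint_positions": joint angles; "dq": joint speeds; "joint_torque": joint torques, N m; "position": TCP position; "eef_rot": TCP orientation; "wrist_force": force on the tool from outside, world axes, zero at the start; "moment": the same for the moment, N m; "grip_width": opening from 0.0 (shut) to 1.0 (fully open); "gripper_force": force on a finger pad.
Only numpy, scipy, OpenCV 4.12 (cv2) and the standard library are available. Lean on these libraries where they do the work, as an engineer would, in place of code of your own. Each camera call takes 0.05 s, during which the arm holds its last target. There are 200 camera calls.

## Working session

There is one attempt and no reset: what is moved stays moved. The work goes in short steps, Python scripts to look and compute and a shell command to move; the robot and the scene stay as the last step left them, time stands still between calls to the robot, and variables do not carry over. Pictures are saved under pics/ and viewed, at most 10 in all, crops included, and the job is handed in when it is done.

```bash
ls; mkdir -p pics; python3 - <<'E'
from rig import ctrl
import cv2,numpy as np
o=ctrl.get_obs();print({k:np.round(v,2).tolist() for k,v in o.items()})
for n in("scene","top"):
    cv2.imwrite(f"pics/{n}0.png",cv2.cvtColor(ctrl.get_image(n),cv2.COLOR_RGB2BGR))
    print(n,{k:np.round(v,3).tolist() for k,v in ctrl.calibration(n).items()})
E
```

```text
pics
{'t': 0.0, 'joint_positions': [68.74, 39.54, -11.15, 89.75, 9.01, 51.71, -12.33], 'dq': [0.01, 0.06, 0.17, -0.0, 0.07, 0.02, 0.01], 'joint_torque': [0.0, -53.96, -1.27, -15.85, 0.01, 0.01, -0.0], 'position': [245.85, -573.91, 244.45], 'eef_rot': [-179.89, 0.01, 23.2], 'wrist_force': [0.31, -0.43, 0.68], 'moment': [0.06, 0.02, -0.02], 'gripper_force': 0.0, 'grip_width': 1.0}
scene {'mtx': [[438.08, 0.0, 277.102], [0.0, 438.08, 212.863], [0.0, 0.0, 1.0]], 'position': [1180.151, -261.051, 1232.091], 'rotation': [-148.125, -0.626, 69.379]}
top {'mtx': [[429.406, 0.0, 279.299], [0.0, 429.406, 207.336], [0.0, 0.0, 1.0]], 'position': [294.597, 2.205, 1140.464], 'rotation': [-168.575, -0.029, -90.54]}
```

View pics/top0.png

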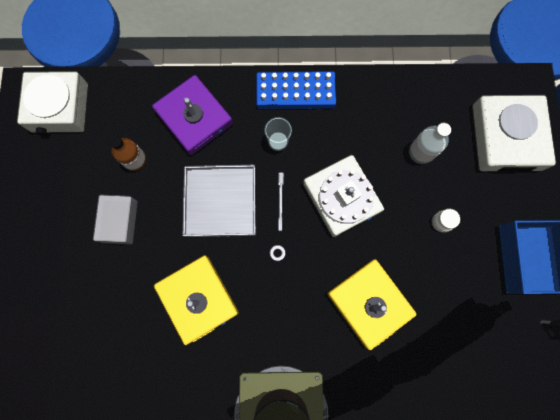

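View pics/scene0.png

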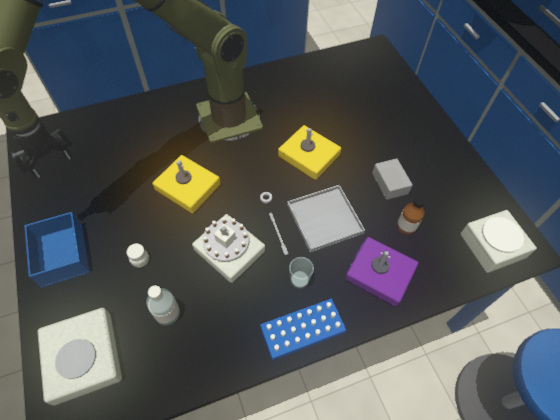

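The top view shows the carousel's hub near (348,195) and the tray centre near (220,201). In the scene view they are near (225,235) and (326,217). Next I'll enlarge both.

```bash
cat > h.py <<'E'
from rig import ctrl
import cv2,numpy as np
from scipy.spatial.transform import Rotation as Ro
def cal(n):
    c=ctrl.calibration(n); r=np.array(c["rotation"])
    R=r if r.shape==(3,3) else Ro.from_euler('xyz',r,degrees=True).as_matrix()
    return np.array(c["mtx"]),np.array(c["position"]),R
def ray(c,p):
    K,o,R=c; return o,R@np.linalg.solve(K,[p[0],p[1],1.])
def onz(c,p,z):
    o,d=ray(c,p); return o+d*(z-o[2])/d[2]
def proj(c,X):
    K,o,R=c; v=K@(R.T@(np.array(X)-o)); return v[:2]/v[2]
def tri(*cp):
    A=np.zeros((3,3));b=np.zeros(3)
    for c,p in cp:
        o,d=ray(c,p);d=d/np.linalg.norm(d);M=np.eye(3)-np.outer(d,d);A+=M;b+=M@o
    X=np.linalg.solve(A,b);return X,[np.round(proj(c,X)-p,1) for c,p in cp]
def save(n,f):
    im=cv2.cvtColor(ctrl.get_image(n),cv2.COLOR_RGB2BGR);cv2.imwrite("pics/"+f,im);return im
E
python3 - <<'E'
from h import *
a=cv2.imread("pics/top0.png")[150:240,302:395];b=cv2.imread("pics/scene0.png")[205:295,185:278]
f=lambda x:cv2.resize(x,None,fx=4.3,fy=4.3,interpolation=cv2.INTER_CUBIC)
cv2.imwrite("pics/c0.png",np.hstack([f(a),f(b)]))
T,S=cal("top"),cal("scene")
X,e=tri((T,(348,193)),(S,(225,233)));print(X,e)
X,e=tri((T,(220,201)),(S,(326,217)));print(X,e)
for p in((184,166),(255,166),(255,236),(183,236)):print(onz(T,p,22))
E
```

```text
[ 539.17986742 -171.03347546  102.32071093] [array([-0.1, -0. ]), array([-0.1,  0. ])]
[542.89290497 161.49374072   9.03523828] [array([-0.9, -0.3]), array([-0.7,  0.1])]
[637.29781784 256.65651093  22.        ]
[635.51391599  64.27860271  22.        ]
[444.5446979   63.93823084  22.        ]
[446.311204   252.68455383  22.        ]
```

View pics/c0.png

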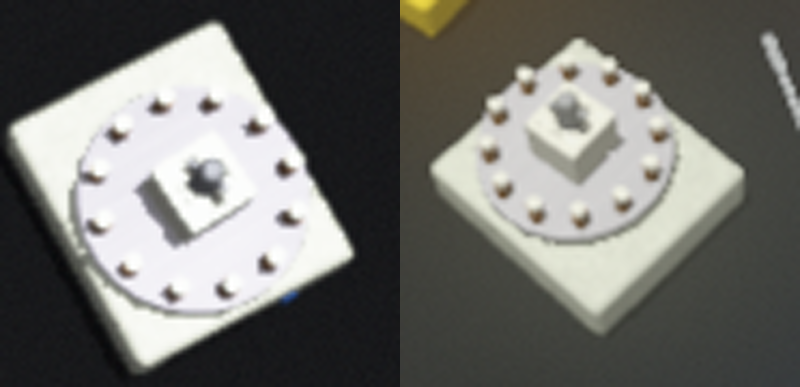

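The crop shows the hub top near (200,190) in the left panel, with a grey spindle and pin visible in the hub. The hub sits at about (540,-171) and the tray at about (541,159). I'll move above the hub for a close look.

```bash
python3 -m inch '[0.7,0.96,0.1,0,0,0.3,0.7,0.96,0.1,0,0,0.3,0.7,0.96,0.1,0,0,0.3,0.7,0.96,0.1,0,0,0.3,0.7,0.96,0.1,0,0,0.3,0.7,0.96,0.1,0,0,0.3,0.7,0.96,0.1,0,0,0.3]' 0
python3 -m inch '[0.7,0.96,0.1,0,0,0,0.7,0.96,0.1,0,0,0,0.7,0.96,0.1,0,0,0,0.7,0.96,0.1,0,0,0,0.7,0.96,0.1,0,0,0,0.6,0.9,0.1,0,0,0,0,0,0,0,0,0]'
python3 - <<'E'
from h import *
c=cal("wrist");im=save("wrist","w1.png");o=ctrl.get_obs();print(o["position"],o["eef_rot"],o["joint_positions"],o["t"],c[1],c[2])
print(proj(c,(540,-171,108)),proj(c,(540,-171,137)))
E
```

```text
t: 0.68
position: [393.6, -371.3, 266.2]
eef_rot: [-180.0, 0.0, 35.9]
wrist_force: [0.5, -1.3, -0.4]
grip_width: 1.0
gripper_force: 0.0
t: 1.27
position: [521.0, -193.3, 284.9]
eef_rot: [-179.9, -0.4, 36.5]
wrist_force: [0.2, -0.0, -0.3]
grip_width: 1.001
gripper_force: 0.0
[ 518.61303469 -197.09647964  284.41307691] [-1.79946658e+02 -1.73278778e-01  3.62621685e+01] [ 24.76283876  31.56647084 -14.02504479  99.15456474   9.26819835
  50.34340703 -46.92622715] 1.3167 [ 586.239813   -144.41926227  414.23565223] [[ 0.59475801 -0.76242616 -0.25489069]
 [-0.80390367 -0.56459896 -0.1869944 ]
 [-0.0013416   0.31612398 -0.94871694]]
[271.04344525 164.80259621] [270.4544528  170.14502792]
```

View pics/w1.png

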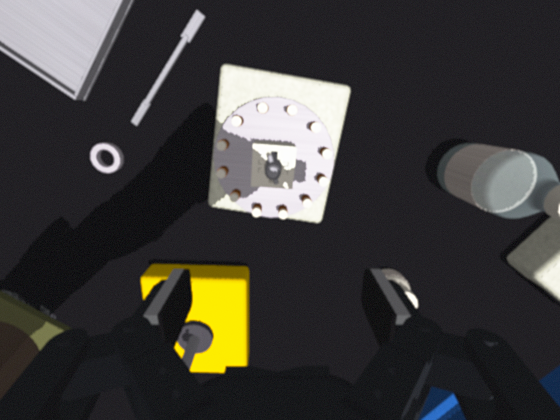

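The wrist view shows the hub centred near (274,165) and almost square to the image, with the spindle at (273,170) and the arm's shadow over it. I'll crop it and enlarge.

```bash
python3 - <<'E'
from h import *
a=cv2.imread("pics/w1.png")[130:200,235:315]
a=cv2.resize(a,None,fx=8,fy=8,interpolation=cv2.INTER_CUBIC);cv2.imwrite("pics/c1.png",(255*(a/255.)**.6).astype('uint8'))
E
```

```text
(no output)
```

View pics/c1.png

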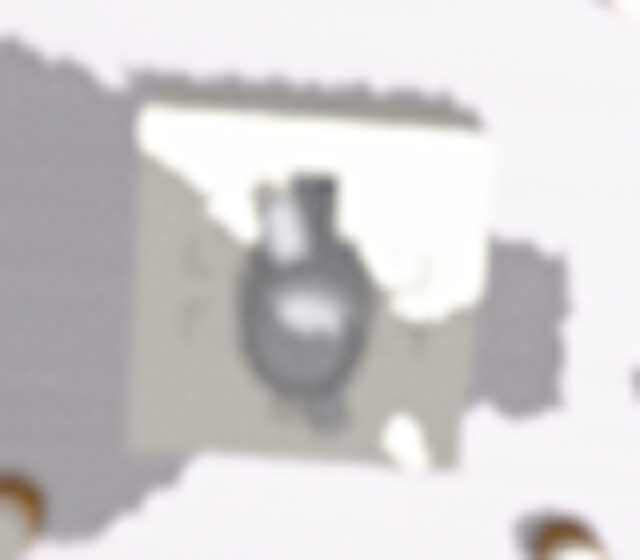

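In the crop the hub top's corners are at about (137,108), (490,130), (458,468) and (125,450). The keyway looks vertical: a dark slot at (315,200). The pin runs from about (280,190) to (330,425), roughly 15° anticlockwise of it.

```bash
python3 - <<'E'
from h import *
c=cal("wrist");T,S=cal("top"),cal("scene")
P=lambda u,v:(235+u/8,130+v/8)
q=[onz(c,P(*p),108) for p in((137,108),(490,130),(462,466),(125,450))]
for i in range(4):
    d=q[(i+1)%4]-q[i];print(np.round(q[i],1),round(np.linalg.norm(d),1),round(np.degrees(np.arctan2(d[1],d[0])),1))
print("hub",np.mean(q,0))
print("spindle top",onz(c,P(308,312),137), tri((c,P(308,312)),(T,(302+208/4.3,150+173/4.3)),(S,(185+168/4.3,205+100/4.3))))
print("pin",[onz(c,P(*p),122) for p in((280,190),(328,422))])
print(tri((T,(302+203/4.3,150+194/4.3)),(S,(185+171/4.3,205+127/4.3)),(c,P(303,288))))
o=ctrl.get_obs();print(o["position"],o["eef_rot"])
E
```

```text
[ 543.3 -147.5  108. ] 44.4 -57.2
[ 567.4 -184.8  108. ] 43.6 -147.4
[ 530.7 -208.4  108. ] 44.3 123.5
[ 506.2 -171.4  108. ] 44.2 32.7
hub [ 536.90211111 -178.02730068  108.        ]
spindle top [ 539.86172252 -176.97028985  137.        ] (array([ 539.3761789 , -173.6399761 ,  131.87638241]), [array([-3.1, -2.7]), array([ 0.5, -0.2]), array([-0.9,  0.1])])
pin [array([ 547.46611036, -167.03809583,  122.        ]), array([ 527.73662866, -188.70079271,  122.        ])]
(array([ 536.24696669, -175.70085852,   91.72574398]), [array([-0.1, -0. ]), array([-1.3, -0.1]), array([-1.9, -3. ])])
[ 518.61303469 -197.09647964  284.41307691] [-1.79946658e+02 -1.73278778e-01  3.62621685e+01]
```

```bash
python3 -m inch '[0.25,0.28,-0.7,0,0,-0.25,0.25,0.28,-0.7,0,0,-0.25,0.23,0.27,-0.7,0,0,0,0,0,-0.7,0,0,0,0,0,0,0,0,0,0,0,0,0,0,0,0,0,0,0,0,0]' 0.25 40
python3 - <<'E'
from h import *
c=cal("wrist");im=save("wrist","w2.png");o=ctrl.get_obs();print(o["position"],o["eef_rot"],o["joint_positions"],o["t"])
np.savez("w2.npz",K=c[0],o=c[1],R=c[2])
u,v=proj(c,(538,-177,115)).astype(int);print(u,v)
a=im[v-75:v+75,u-100:u+100]
a=cv2.resize(a,None,fx=4,fy=4,interpolation=cv2.INTER_CUBIC);cv2.imwrite("pics/c2.png",(255*(a/255.)**.6).astype('uint8'))
E
```

```text
t: 1.9
position: [538.0, -178.3, 201.1]
eef_rot: [179.9, 0.0, 32.7]
wrist_force: [-0.5, -0.6, 0.3]
grip_width: 0.747
gripper_force: 0.0
[ 538.40269969 -178.21880582  201.55794437] [ 1.79889483e+02 -5.19910194e-02  3.27047857e+01] [ 20.32844318  38.4156515  -11.23878985 102.60776102  10.94625402
  39.91721952 -54.23994872] 1.95
275 220
```

View pics/c2.png

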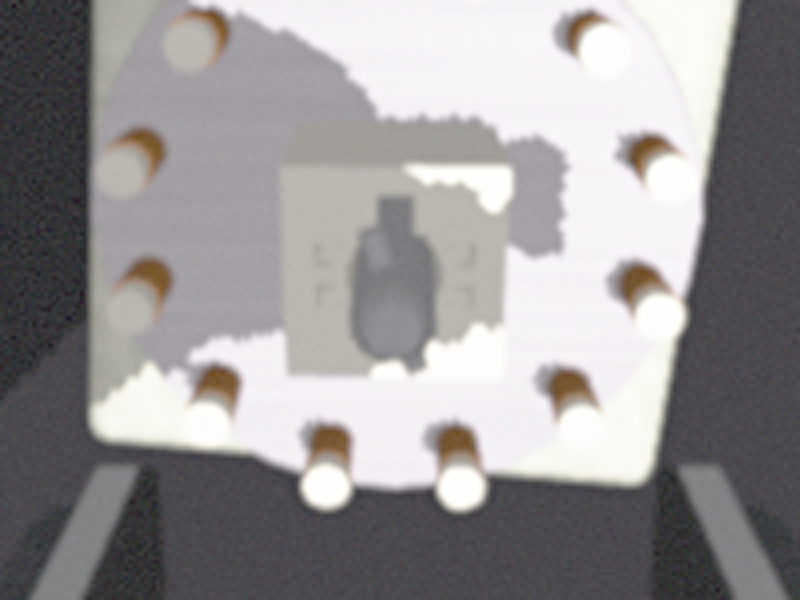

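The close-up shows the hub top's corners at (280,166), (513,166), (505,380) and (289,375). The keyway is at (395,200), and the pin passes through (378,245) and (412,365).

```bash
python3 - <<'E'
from h import *
d=np.load("w2.npz");c=(d["K"],d["o"],d["R"])
P=lambda u,v:(175+u/4,145+v/4)
q=[onz(c,P(*p),108) for p in((280,166),(513,166),(505,380),(289,376))]
for i in range(4):
    e=q[(i+1)%4]-q[i];print(np.round(q[i],1),round(np.linalg.norm(e),1),round(np.degrees(np.arctan2(e[1],e[0])),1))
print("hub",np.mean(q,0))
K1=onz(c,P(395,197),108);print("key",K1-np.mean(q,0))
print("pin",[onz(c,P(*p),122) for p in((375,232),(414,368))])
o=ctrl.get_obs();print(o["position"],o["eef_rot"])
E
```

```text
[ 546.3 -143.7  108. ] 44.5 -57.3
[ 570.3 -181.1  108. ] 44.7 -147.7
[ 532.5 -205.   108. ] 43.8 121.5
[ 509.6 -167.7  108. ] 43.8 33.2
hub [ 539.69259721 -174.38699611  108.        ]
key [13.28082267  8.89670699  0.        ]
pin [array([ 548.82653311, -163.94344796,  122.        ]), array([ 529.96933484, -184.57080163,  122.        ])]
[ 538.40269969 -178.21880582  201.55794437] [ 1.79889483e+02 -5.19910194e-02  3.27047857e+01]
```

Hub at (539.7,-174.4) with yaw 32.7, and the pin about 15° anticlockwise of the keyways. Descending to grip now.

```bash
python3 -m inch '[0.04,0.12,-0.9,0,0,0,0,0,-0.9,0,0,0,0,0,-0.9,0,0,0,0,0,-0.5,0,0,0,0,0,-0.3,0,0,0,0,0,-0.2,0,0,0,0,0,0,0,0,0,0,0,0,0,0,0]'; python3 -m inch '[0,0,0,0,0,0,0,0,0,0,0,0,0,0,0,0,0,0,0,0,0,0,0,0,0,0,0,0,0,0,0,0,0,0,0,0]' 0.9 50
```

```text
t: 2.62
position: [540.1, -173.8, 90.3]
eef_rot: [179.9, -0.1, 32.8]
wrist_force: [-0.0, -0.6, 0.3]
grip_width: 0.745
gripper_force: 0.0
t: 3.12
position: [540.2, -173.7, 90.7]
eef_rot: [179.9, -0.1, 32.8]
wrist_force: [-1.3, -0.5, 6.3]
grip_width: 0.507
gripper_force: 51.7
```

```bash
python3 -m inch '[0,0,0.1,0,0,0,0,0,0.1,0,0,0,0,0,0.1,0,0,0,0,0,0,0,0,0]'; python3 -m inch '[0,0,0.03,0,0,0,0,0,0,0,0,0]';python3 -m inch '[0,0,0.03,0,0,0,0,0,0,0,0,0]'
```

```text
t: 3.45
position: [539.3, -173.4, 98.7]
eef_rot: [180.0, -0.0, 32.8]
wrist_force: [-0.0, 0.1, -4.1]
grip_width: 0.505
gripper_force: 51.6
t: 3.62
position: [539.1, -173.3, 99.2]
eef_rot: [-180.0, 0.0, 32.8]
wrist_force: [0.0, 0.2, -3.9]
grip_width: 0.505
gripper_force: 51.5
t: 3.78
position: [539.2, -173.3, 100.0]
eef_rot: [-180.0, 0.0, 32.8]
wrist_force: [-0.1, -0.8, -3.8]
grip_width: 0.507
gripper_force: 51.6
```

```bash
for i in 1 ; do python3 -m inch '[0,0,0.03,0,0,0,0,0,0,0,0,0]'|grep -E "pos|wrist"; python3 -m inch '[0,0,0.03,0,0,0,0,0,0,0,0,0]'|grep -E "pos|wrist"; python3 -m inch '[0,0,0.03,0,0,0,0,0,0,0,0,0]'|grep -E "pos|wrist"; done
```

```text
position: [539.3, -173.4, 101.1]
wrist_force: [0.2, -0.1, -4.5]
position: [539.3, -173.4, 102.0]
wrist_force: [-0.6, 0.1, -3.9]
position: [539.2, -173.3, 102.6]
wrist_force: [0.8, -0.2, -7.0]
```

Contact with the pin shows as about 3 N. Turning anticlockwise by feel.

```bash
python3 -m inch '[0,0,0,0,0,0.5,0,0,0,0,0,0.5,0,0,0,0,0,0.5,0,0,0,0,0,0.5,0,0,0,0,0,0]'|grep -E "pos|wrist|rot"; python3 -m inch '[0,0,0.02,0,0,0.25,0,0,0,0,0,0]'|grep -E "pos|wrist|rot"; python3 -m inch '[0,0,0.02,0,0,0.25,0,0,0,0,0,0]'|grep -E "pos|wrist|rot"; python3 -c "
from rig import ctrl;print(ctrl.get_obs()['moment'])"
```

```text
position: [539.2, -173.6, 102.8]
eef_rot: [-180.0, 0.0, 44.9]
wrist_force: [-0.4, -0.5, -3.7]
position: [539.4, -173.6, 103.5]
eef_rot: [180.0, -0.0, 46.3]
wrist_force: [0.1, -0.0, -3.5]
position: [539.4, -173.5, 104.2]
eef_rot: [180.0, -0.0, 47.9]
wrist_force: [-0.4, -0.7, -4.4]
[-0.07723992 -0.0704405  -0.02858715]
```

At yaw 47.9 there is no load above the contact height, so the slots are in line. Lifting slowly.

```bash
python3 -m inch '[0,0,0.05,0,0,0,0,0,0.05,0,0,0,0,0,0,0,0,0]'|grep -E "pos|wrist|rot"; python3 -m inch '[0,0,0.1,0,0,0,0,0,0.1,0,0,0,0,0,0,0,0,0]'|grep -E "pos|wrist|rot"
```

```text
position: [539.6, -173.6, 107.4]
eef_rot: [179.9, -0.0, 47.8]
wrist_force: [-0.0, -0.9, -4.5]
position: [539.6, -173.5, 113.8]
eef_rot: [179.9, -0.0, 47.8]
wrist_force: [1.4, -0.6, -3.7]
```

```bash
python3 -m inch '[0,0,0.1,0,0,0,0,0,0.1,0,0,0,0,0,0.1,0,0,0,0,0,0,0,0,0]'|grep -E "pos|wrist|rot"; python3 -c "
from rig import ctrl;print(ctrl.get_obs()['moment'])"
```

```text
position: [539.6, -173.5, 122.8]
eef_rot: [179.9, -0.0, 47.8]
wrist_force: [0.7, -1.3, -2.4]
[-0.27119486 -0.25481704  0.02465567]
```

```bash
python3 -m inch '[0,0,0.15,0,0,0,0,0,0.15,0,0,0,0,0,0.15,0,0,0,0,0,0.15,0,0,0,0,0,0,0,0,0]'|grep -E "pos|wrist|rot"
```

```text
position: [539.6, -173.4, 141.2]
eef_rot: [179.9, -0.0, 47.8]
wrist_force: [1.5, -1.7, -2.8]
```

```bash
python3 -m inch '[0,0,0.2,0,0,0,0,0,0.2,0,0,0,0,0,0.2,0,0,0,0,0,0.3,0,0,0,0,0,0.3,0,0,0,0,0,0.3,0,0,0,0,0,0,0,0,0,0,0,0,0,0,0]'
```

```text
t: 6.95
position: [539.4, -173.2, 185.8]
eef_rot: [180.0, -0.0, 47.8]
wrist_force: [-0.2, 0.2, -4.9]
grip_width: 0.507
gripper_force: 53.3
```

```bash
python3 - <<'E'
from h import *
T,S=cal("top"),cal("scene")
a=save("top","t3.png");b=save("scene","s3.png")
a=a[150:250,170:400];b=b[150:280,190:400]
f=lambda x:cv2.resize(x,(640,int(640*x.shape[0]/x.shape[1])),interpolation=cv2.INTER_CUBIC)
i=np.vstack([f(a),f(b)]);print(i.shape);cv2.imwrite("pics/c3.png",cv2.resize(i,None,fx=.85,fy=.85))
print(ctrl.get_obs()["position"])
E
```

```text
(674, 640, 3)
[ 538.7337371  -173.20977022  184.80996952]
```

View pics/c3.png

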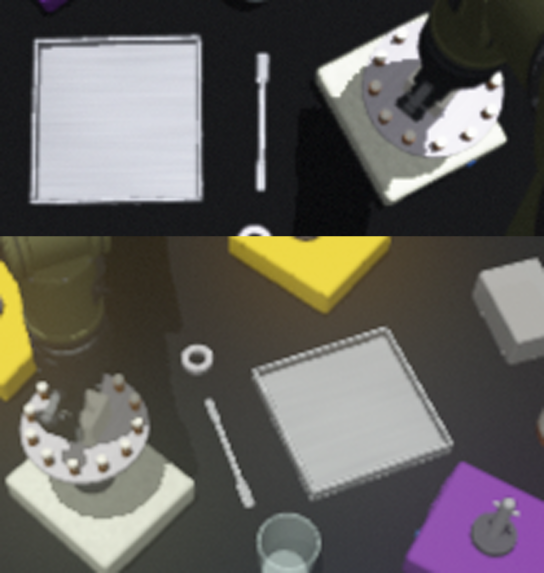

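The carousel is off the spindle and level. The tray rim's corners in the crop are (33,37), (202,36), (203,203) and (31,203) in the top view, and (254,372), (386,328), (452,444) and (313,496) in the scene view.

```bash
python3 - <<'E'
from h import *
T,S=cal("top"),cal("scene")
t=[(170+u/2.365,150+v/2.365) for u,v in((33,37),(202,36),(203,203),(31,203))]
s=[(190+u/2.59,150+(v-236.5)/2.59) for u,v in((386,328),(254,372),(313,496),(452,444))]
print(np.mean([onz(T,p,22) for p in t],0),np.mean([onz(S,p,22) for p in s],0))
for i in range(4): print([ (np.round(X,0),e) for k in range(4) for X,e in [tri((T,t[i]),(S,s[k]))] if max(map(lambda z:abs(z).max(),e))<3])
E
```

```text
[541.92564009 158.5371713   22.        ] [546.49124231 159.52484047  22.        ]
[(array([638., 256.,  23.]), [array([0.4, 0.1]), array([ 0.3, -0.1])])]
[(array([640.,  66.,  16.]), [array([-0.8, -0.3]), array([-0.8,  0.1])])]
[(array([447.,  65.,  11.]), [array([-1. , -0.3]), array([-0.8,  0.1])])]
[(array([447., 254.,  17.]), [array([-0.1, -0. ]), array([-0.1,  0. ])])]
```

```bash
python3 -m inch '[0,0.3,0.1,0,0,0,0,0.5,0.1,0,0,0,0.02,0.6,0,0,0,0,0.02,0.6,0,0,0,0,0.02,0.6,0,0,0,0,0.02,0.6,0,0,0,0,0.02,0.6,0,0,0,0,0.02,0.6,0,0,0,0]'|grep -E "pos|wrist|width"
python3 -m inch '[0,0.6,0,0,0,0,0,0.6,0,0,0,0,0,0.6,0,0,0,0,0,0.6,0,0,0,0,0,0.6,0,0,0,0,0,0.6,0,0,0,0,0,0.6,0,0,0,0,0,0.6,0,0,0,0]'|grep -E "pos|wrist|width"
python3 -m inch '[0,0.6,0,0,0,0,0,0.5,0,0,0,0,0,0.5,0,0,0,0,0,0.3,0,0,0,0,0,0,0,0,0,0,0,0,0,0,0,0]'
```

```text
position: [542.3, -39.5, 190.8]
wrist_force: [0.3, 0.1, -3.8]
grip_width: 0.507
position: [542.1, 104.4, 190.7]
wrist_force: [1.0, -0.2, -3.5]
grip_width: 0.506
t: 8.88
position: [542.4, 159.8, 190.8]
eef_rot: [-180.0, 0.1, 47.9]
wrist_force: [-0.2, -0.9, -4.0]
grip_width: 0.504
gripper_force: 53.1
```

```bash
python3 -m inch '[0,0,-0.5,0,0,0,0,0,-0.8,0,0,0,0,0,-0.8,0,0,0,0,0,-0.8,0,0,0,0,0,-0.8,0,0,0,0,0,-0.5,0,0,0,0,0,-0.2,0,0,0,0,0,0,0,0,0]'|grep -E "pos|wrist|width"
python3 -m inch '[0,0,-0.2,0,0,0,0,0,-0.15,0,0,0,0,0,0,0,0,0]'|grep -E "pos|wrist|width"
```

```text
position: [542.1, 157.9, 57.7]
wrist_force: [-0.5, -0.0, -3.7]
grip_width: 0.503
position: [543.1, 159.4, 48.6]
wrist_force: [0.0, -0.0, -3.4]
grip_width: 0.509
```

```bash
python3 -m inch '[0,0,-0.06,0,0,0,0,0,0,0,0,0]'|grep -E "pos|wrist"
python3 -m inch '[0,0,-0.04,0,0,0,0,0,0,0,0,0]'|grep -E "pos|wrist"
python3 -m inch '[0,0,-0.03,0,0,0,0,0,0,0,0,0]'|grep -E "pos|wrist"
```

```text
position: [543.1, 159.7, 47.0]
wrist_force: [-0.4, 0.4, -3.9]
position: [543.0, 159.7, 45.7]
wrist_force: [0.2, -0.3, -3.7]
position: [542.9, 159.6, 44.6]
wrist_force: [-0.6, -0.6, -4.2]
```

```bash
python3 -m inch '[0,0,-0.1,0,0,0,0,0,-0.1,0,0,0,0,0,0,0,0,0]'|grep -E "pos|wrist"
python3 -m inch '[0,0,-0.05,0,0,0,0,0,0,0,0,0]'|grep -E "pos|wrist"
python3 -m inch '[0,0,-0.04,0,0,0,0,0,0,0,0,0]'|grep -E "pos|wrist"
```

```text
position: [542.5, 159.5, 38.0]
wrist_force: [-0.1, -0.0, -4.1]
position: [542.7, 159.6, 36.8]
wrist_force: [-0.0, -0.4, -4.3]
position: [542.8, 159.6, 35.8]
wrist_force: [0.2, 0.1, -4.0]
```

```bash
python3 -m inch '[0,0,-0.03,0,0,0,0,0,0,0,0,0]'|grep -E "pos|wrist"
python3 -m inch '[0,0,-0.03,0,0,0,0,0,0,0,0,0]'|grep -E "pos|wrist"
```

```text
position: [542.9, 159.6, 34.9]
wrist_force: [-1.4, 0.5, -4.5]
position: [542.9, 159.6, 34.7]
wrist_force: [-1.2, -0.0, 2.2]
```

The carousel is resting on the tray floor, so I'll release part-way open to stay clear of the vials and rise.

```bash
python3 -m inch '[0,0,0,0,0,0,0,0,0,0,0,0,0,0,0,0,0,0,0,0,0,0,0,0,0,0,0,0,0,0]' 0.25
python3 -m inch '[0,0,0.2,0,0,0,0,0,0.3,0,0,0,0,0,0.6,0,0,0,0,0,0.8,0,0,0,0,0,0.9,0,0,0,0,0,0.9,0,0,0,0,0,0.9,0,0,0,0,0,0.5,0,0,0]'
python3 - <<'E'
from h import *
a=save("top","t4.png");b=save("scene","s4.png");w=save("wrist","w4.png")
f=lambda x:cv2.resize(x,(400,300))
cv2.imwrite("pics/c4.png",np.vstack([np.hstack([f(a[130:265,130:310]),f(b[130:265,240:420])]),np.hstack([f(w),f(a)])]))
E
```

```text
t: 11.63
position: [543.1, 159.6, 34.2]
eef_rot: [180.0, -0.0, 47.8]
wrist_force: [0.3, 0.3, -0.3]
grip_width: 0.748
gripper_force: 0.0
t: 12.3
position: [544.0, 160.0, 191.1]
eef_rot: [179.9, -0.2, 47.8]
wrist_force: [0.2, -0.7, -0.4]
grip_width: 0.755
gripper_force: 0.0
```

View pics/c4.png

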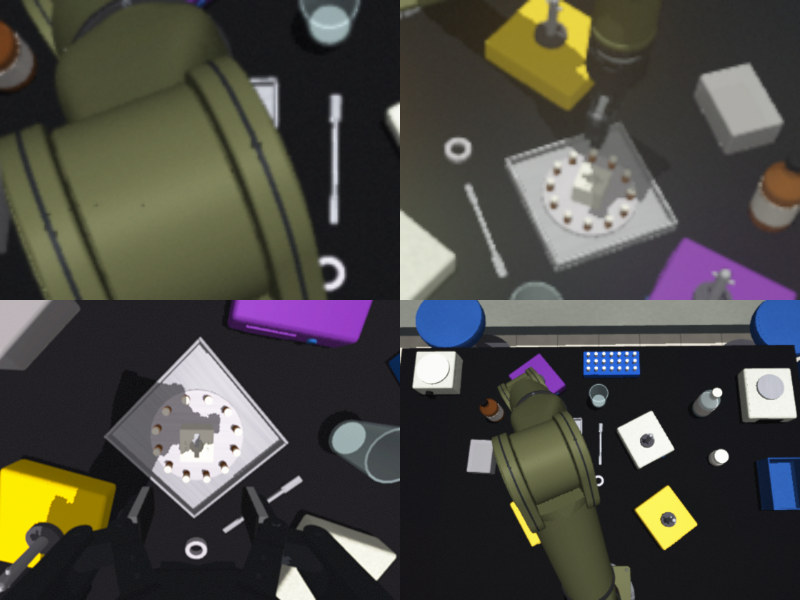

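The carousel lies flat, centred in the tray at (197,438) in the wrist panel. The bystanders are where they were and the gripper is clear.

```bash
python3 -m inch '[0,0,0,0,0,0,0,0,0,0,0,0,0,0,0,0,0,0]'|grep -E "pos|wrist"; python3 -c "
from rig import ctrl;print(ctrl.hand_in())"
```

```text
position: [542.1, 159.3, 186.1]
wrist_force: [-0.2, -0.1, -0.4]
the job is handed in; nothing more can be done
None
```

The carousel came off the spindle with only about 3 N felt on the pin, it now lies flat and centred in the steel tray, nothing else appears to have moved, and the job is handed in (no verdict was returned).

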